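Plug a relay into its socket until it snaps home

ROBOT

A 6-joint arm with a two-finger parallel gripper is mounted at the origin on the work surface. World frame = base frame: x ahead of the robot, y to its left, z up, the work surface at z = 0. Lengths are in m, angles in rad, forces in N, time in s.
With the tool pointing down it reaches from about 0.4 to 0.825 m from the base axis. Payload 7 kg.
Tool frame: the origin (TCP) lies on the centre line of the jaws, within the pads' length; the fingertips stand 25 mm ahead of it and the grasp point (between the pads) lies 6 mm ahead of it; z points along the fingers, y is the line along which they close (so a half turn about z gives the same grasp; the last joint's range is limited). The gripper opens to 88 mm and grips with 3 to 60 N. Pads are 19 mm wide; open, the fingers measure 130 mm over their backs; the gripper's body (78 mm by 193 mm) begins 47 mm behind the grasp point.
Start: joints at [-0.843, 0.359, 0.012, 0, -1.224, -0.288], TCP at [0.287, -0.611, 0.252] pointing down, gripper open.
Joint ranges: [-3.07, 3.07], [-1.43, 2.12], [-1.02, 1.25], [-3.03, 1.67], [-3.05, -0], [-3.03, 3.03]. Speed limits (rad/s): [2.39, 2.39, 3.01, 3.14, 3.14, 3.14].

INTERFACE

Orientations are given as a unit quaternion [w, x, y, z].
In Python, from workcell import env gives the robot as it stands.
- The arm moves only by the tool move_arm, never from a script. Its argument "commands" is a list of rows, each an object of numbers: "tx", "ty", "tz": the shift along the tool's x, y, z scaled (see below); "roll": the turn about the tool's z scaled (see below); "fingers": the opening, from -1 (shut) to 1 (fully open). A call has 1 to 20 rows; each row shifts and turns the commanded pose from where the row before left it, along the tool's axes as they then stand; what a row does not reach is not made up. The controller multiplies each number of a shift by 0.04 m and each number of a turn by 0.08 rad. A row lasts 1/10 s, in which the tool goes at most 50 mm and 8.59 degrees, less where a joint would pass 70% of its speed; a pose out of reach is approached as far as the arm can. A call with a number of a shift or a turn outside -1 to 1 is refused whole. A call with a gripper value outside its range is refused whole. The fingers move at their own pace and stop on an object; "squeeze" is the grip in N (left out, the last holds). Time passes only in rows, so rows that do not move let the fingers close. It gives the time, the measured TCP pose, the force, the opening and the grip force at its end, in the units of the state.
- env.state(): the state, without advancing time (a new reading comes with each control period).
- env.camera(name): name is "scene" or "top"; returns a dict with "image" (384x512x3 uint8, red, green, blue), "vertical_fov" (degrees; the focal length in pixels is half the picture's height over the tangent of half this angle, whatever the lens; pixels are square), "cx", "cy" (the principal point, pixels), "camera_from_world" (4x4, takes a point from world to camera coordinates). Camera axes: x right, y down, z forward; pixel columns grow to the right and rows downward; lengths in m; the calibration is good to about 2 mm. A picture is of the moment at which its call begins. There is no depth.
- env.job_done(): hands the job in; it is judged then, once.
The state is a dict: "time": time; "qpos": joint angles; "qd": joint speeds; "effort": joint torques, N m; "tool_pos": TCP position; "ee_rot": TCP orientation; "contact_force": force on the tool from outside, world axes, zero at the start; "torque": the same for the moment, N m; "grip_width": opening from 0.0 (shut) to 1.0 (fully open); "grip_force": force on a finger pad.
Only numpy, scipy, OpenCV 4.12 (cv2) and the standard library are available. Lean on these libraries where they do the work, as an engineer would, in place of code of your own. Each camera call takes 0.05 s, during which the arm holds its last target. There are 200 camera calls.

TASK

Fit the loose relay with the blue button (on the foam mat) into the empty socket on the rail: first swing the socket's grey retaining lever fully up out of the way by its orange tab, then put the relay in with its blue-button end towards the lever's hinge and press it straight down until it snaps past the two catches and sits fully home. Keep pressing it firmly down on its seat and finish like that, still pressing, with the lever left up. Leave the red-button relay and everything else on the bench where it is.

Things in the scene. Friction and masses are not known exactly. Their poses are not given: they have to be found in the camera images.
- relay: The relay to fit: clear case, copper coil, black foot, blue test button on top and blue strip on one end. Case 28 (x) x 21.5 (y) x 36 mm high; under it contact blades 21 x 15 x 7 mm, so 43 mm overall; about 40 g. Origin: centre of the blade tips, on which it stands on the 8 mm foam mat; x points to the blue end, z up. Grip it across its 21.5 mm width (y), by the top 16 mm.
- blue_button (a point): Centre of the relay's blue button, on the flat top, 43 mm above the blade tips, 8.5 mm from the middle towards the blue end. Each end face of the relay has a half-round rib 10 mm long, standing out 2.5 mm, 4 mm above the underside of the case. With the relay home, the socket's walls reach to 22 mm above the blade tips and the catches to 23 mm: keep the fingertips above that.
- socket: Empty dark relay socket, 76 (x) x 30 (y) mm, fixed on the rail. Origin: centre of its underside, on the plate; x points to the end with the lever's hinge, z up. The bay for the relay is in the middle, 29.8 x 23.6 mm; its walls are 39 mm high, their top 5 mm sloped so that the mouth is 36 x 29 mm. A light grey spring catch stands in the middle of each end (x) wall, top at 40 mm.
- bay (a point): Centre of the bay at seat level, 24 mm above the socket's origin; axes as the socket's. With the relay home its blade tips (origin) are 7 mm below this point, its top 36 mm above. The catches touch the ribs about 8 mm above home; the push needed rises to about 12 N (9 to 16) at about 3 mm above home, then suddenly drops as they snap in over the ribs, and the relay meets the firm seat.
- seat: The brown contact insert in the bay, the seat on which the relay's case rests; part of the socket, same origin and axes.
- lever (a joint): The retaining lever: grey bail with orange tab, hinged across the +x end of the socket. 0: down, lying over the bay, arms pointing to -x of the socket and 0.25 rad above level. Grows as the tab swings up and over towards +x; 1.6 is the stop (0.28 rad past upright). Starts at 0 to 0.3; takes about 0.6 N at the tab; stays where it is left.
- lever_tab (a point): Middle of the orange tab, 53 mm from the hinge axis. The tab is 16 mm wide (along the hinge, socket y), 6 mm thick, 18 mm long (41 to 59 mm from the hinge). Pinch it across its width with the fingertips, not more than 12 mm below this point; it can turn between the fingertips.
- lever_pivot (a point): Centre of the lever's hinge axis, 33 mm from the socket's middle towards +x and 42 mm above its origin; axes as the socket's (the hinge axis is y).
- red_relay: The other relay, same make with red button and strip, standing on the same mat, about 70 mm away; stays there.
- fitted_socket: The neighbouring socket that already has its relay, lever closed on it, about 80 mm high; fixed, its middle 100 mm from the empty one's along the rail. Same origin and axes. Nothing else on the rail is nearer than 35 mm to either socket's side or higher than 90 mm.
- screwdriver: Yellow screwdriver, 170 mm long, lying on the bench near the robot. Bystander.
- multimeter: Yellow multimeter 170 x 80 x 50 mm, left. Bystander.
- air_cylinder: Aluminium pneumatic cylinder about 170 x 40 x 40 mm, left. Bystander.
- workpiece_red: Red disc, diameter 40, 25 mm high. Bystander.
- workpiece_silver: Silver disc, diameter 40, 25 mm high. Bystander.
Mind the look-alikes: they are no part of the job. Leave any green or yellow look-alike of the relay alone.

How it is judged:
By the outcome, as a careful person would: the job done as asked, in the order asked, and still so for the second after the job is handed in, while the arm keeps its last pose, push and grip.
It also fails if it takes over 51 s, if anything falls off the work surface, if the arm or the gripper's body presses on something with over 40 N, if the wrist force passes 120 N, or if a joint passes its speed limit or range.

## Working session

There is one attempt and no reset: what is moved stays moved. The work goes in short steps, Python scripts to look and compute and a tool call to move; the robot and the scene stay as the last step left them, time stands still between calls to the robot, and variables do not carry over. Pictures are saved under pics/ and viewed, at most 10 in all, crops included, and the job is handed in when it is done.

Besides the shell and the picture viewer there is one more tool, called after "Request:" as name(argument=value, ...), one argument or row to a line, values as JSON. move_arm: Moves the arm, as the interface text tells. Shifts and turns lie within -1 to 1; 1 stands for 0.04 m of shift or 0.08 rad of turn. Its arguments: {"type":"object","properties":{"commands":{"type":"array","items":{"type":"object","properties":{"tx":{"type":"number","minimum":-1,"maximum":1},"ty":{"type":"number","minimum":-1,"maximum":1},"tz":{"type":"number","minimum":-1,"maximum":1},"roll":{"type":"number","minimum":-1,"maximum":1},"fingers":{"type":"number"}}}},"squeeze":{"type":"number"}},"required":["commands"]}

```bash
mkdir -p pics
cat > h.py <<'E'
import numpy as np, cv2, pickle
from workcell import env
def cam(name,save=None):
    c=env.camera(name)
    if save:
        cv2.imwrite(f'pics/{save}.png',c['image'][:,:,::-1]); pickle.dump(c,open(f'pics/{save}.pkl','wb'))
    return c
def par(c):
    f=c['image'].shape[0]/2/np.tan(np.radians(c['vertical_fov'])/2)
    return f,c['cx'],c['cy'],np.array(c['camera_from_world'])
def proj(c,P):
    f,cx,cy,T=par(c); P=np.atleast_2d(P); q=P@T[:3,:3].T+T[:3,3]
    return np.c_[cx+f*q[:,0]/q[:,2],cy+f*q[:,1]/q[:,2]]
def ray(c,u,v):
    f,cx,cy,T=par(c); R=T[:3,:3]
    return -R.T@T[:3,3], R.T@np.array([(u-cx)/f,(v-cy)/f,1])
def atz(c,u,v,z):
    o,d=ray(c,u,v); return o+d*(z-o[2])/d[2]
def tri(rs):
    A=0;b=0
    for o,d in rs:
        d=d/np.linalg.norm(d);M=np.eye(3)-np.outer(d,d);A=A+M;b=b+M@o
    return np.linalg.solve(A,b)
def load(n): return pickle.load(open(f'pics/{n}.pkl','rb'))
def crop(n,x0,y0,x1,y1,s,out):
    im=cv2.imread(f'pics/{n}.png')[y0:y1,x0:x1]; cv2.imwrite(f'pics/{out}.png',cv2.resize(im,None,fx=s,fy=s,interpolation=cv2.INTER_CUBIC))
E
python3 - <<'E'
from h import *
for n in('top','scene'):
    c=cam(n,n+'0'); print(n,par(c)[:3], ray(c,256,192))
a=cv2.imread('pics/top0.png');b=cv2.imread('pics/scene0.png')
s=env.state();print(s['time'],s['tool_pos'],s['ee_rot'],s['contact_force'],s['grip_width'])
E
```

```text
top (np.float64(346.7960001593938), 253.29060025162357, 188.1624000991699) (array([ 0.37536326, -0.04440531,  0.94100994]), array([ 0.15569094, -0.01231817, -0.98782189]))
scene (np.float64(483.0854203068654), 259.8067114215311, 184.4174446405851) (array([ 1.17741311, -0.39899136,  1.14303702]), array([-0.5065839 ,  0.26155825, -0.82174722]))
0.1 [ 0.28717805 -0.61041252  0.25071526] [-2.35429947e-04 -2.18083690e-01  9.75929785e-01  7.10194026e-04] [ 0.40612105  0.12714749 -0.43639439] 1.0022613758088248
```

View pics/top0.png

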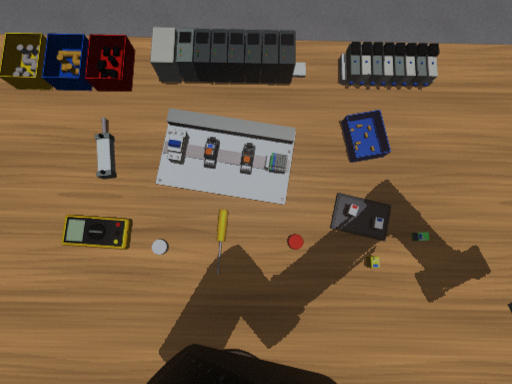

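View pics/scene0.png

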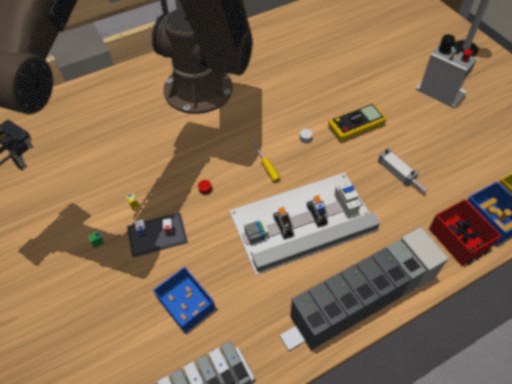

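Run:
```python
from h import *
def t(n,x,y,w,h,s):
    im=cv2.imread(f'pics/{n}.png')[y:y+h,x:x+w]; return cv2.resize(im,(400,300),interpolation=cv2.INTER_CUBIC)
m=np.vstack([np.hstack([t('top0',195,130,80,60,5),t('top0',330,190,80,60,5)]),np.hstack([t('scene0',255,185,80,60,5),t('scene0',120,190,80,60,5)])])
cv2.imwrite('pics/m.png',m)
```

```text
(no output)
```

View pics/m.png

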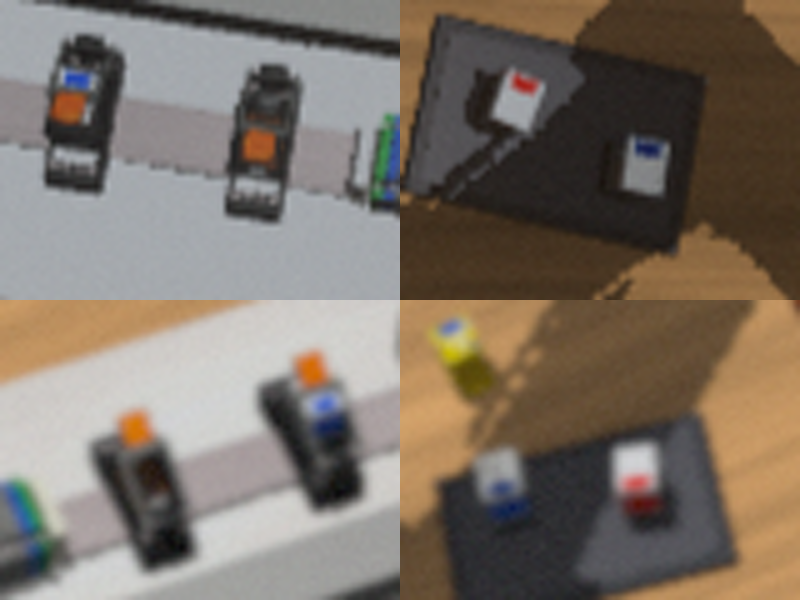

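Run:
```python
from h import *
T,S=load('top0'),load('scene0')
def blob(c,x0,y0,x1,y1,f):
    im=c['image'].astype(int);r,g,b=im[...,0],im[...,1],im[...,2]
    w=np.clip(f(r,g,b),0,None).astype(float);m=np.zeros_like(w);m[y0:y1,x0:x1]=1;w*=m
    w[w<0.35*w.max()]=0
    v,u=np.nonzero(w);ww=w[v,u]
    return (u*ww).sum()/ww.sum(),(v*ww).sum()/ww.sum(),len(u)
org=lambda r,g,b:r-b-60
blu=lambda r,g,b:b-r-30
for n,bt,bs,f in[('tab',(238,150,258,166),(275,203,290,218),org),('tab2',(200,145,220,158),(310,192,325,208),org)]:
    a=blob(T,*bt,f);b=blob(S,*bs,f);p=tri([ray(T,*a[:2]),ray(S,*b[:2])]);print(n,a,b,p,proj(T,p)-a[:2],proj(S,p)-b[:2])
a=blob(T,370,212,392,224,blu);print('blue top',a,atz(T,*a[:2],.051))
b=blob(S,130,215,150,232,blu);print('blue sc',b,atz(S,*b[:2],.051))
q=lambda x,y,ox,oy,tx=0,ty=0:((x-tx+.5)/5-.5+ox,(y-ty+.5)/5-.5+oy)
print('relay top face T',[atz(T,*q(x,y,330,190,400),.051)[:2].round(4) for x,y in[(628,135),(670,138),(665,195),(622,190)]])
print('relay top face S',[atz(S,*q(x,y,120,190,400,300),.051)[:2].round(4) for x,y in[(474,455),(516,448),(525,490),(482,500)]])
def t(c,x,y,w,h):
    im=c['image'][y:y+h,x:x+w,::-1]; return cv2.resize(im,(400,300),interpolation=cv2.INTER_CUBIC)
m=np.vstack([np.hstack([t(T,228,139,40,30),t(T,360,206,40,30)]),np.hstack([t(S,268,205,40,30),t(S,125,213,40,30)])])
cv2.imwrite('pics/m2.png',m)
```

```text
tab (np.float64(246.33449275362318), np.float64(158.65217391304347), 31) (np.float64(281.7081081081081), np.float64(210.44615384615383), 23) [ 0.60012307 -0.02788577  0.06874165] [[-0.36214903 -0.16495177]] [[-0.38538094  0.0654004 ]]
tab2 (np.float64(208.25957972805932), np.float64(150.82262051915944), 28) (np.float64(316.89433507432705), np.float64(198.56568903173965), 25) [0.61747534 0.07056081 0.07440394] [[-0.34506508 -0.15537597]] [[-0.35323885  0.088495  ]]
blue top (np.float64(379.0179640718563), np.float64(219.4131736526946), 10) [ 0.45031717 -0.37288184  0.051     ]
blue sc (np.float64(141.126213592233), np.float64(229.66990291262135), 10) [ 0.45983362 -0.37045799  0.051     ]
relay top face T [array([ 0.4574, -0.3633]), array([ 0.4562, -0.3849]), array([ 0.427 , -0.3811]), array([ 0.4291, -0.3591])]
relay top face S [array([ 0.4248, -0.3759]), array([ 0.4318, -0.3549]), array([ 0.4585, -0.3602]), array([ 0.453 , -0.3821])]
```

View pics/m2.png

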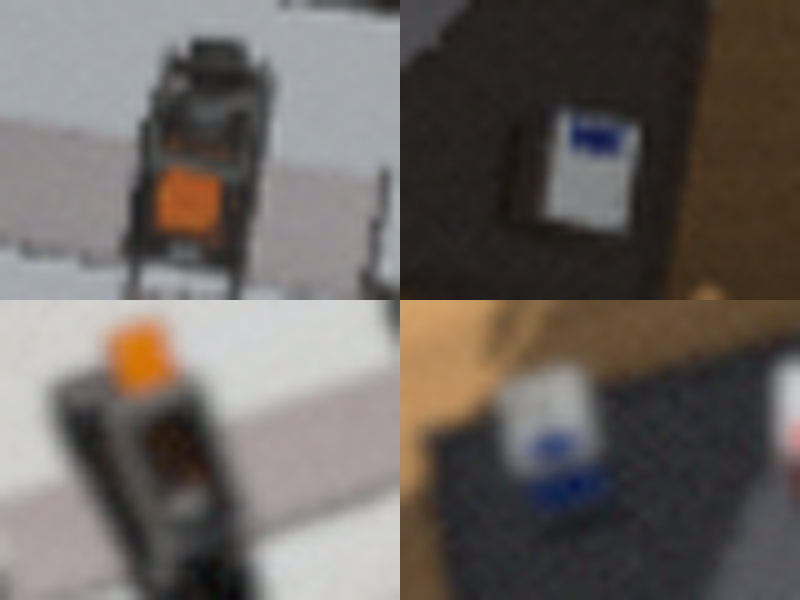

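Run:
```python
from h import *
from scipy.optimize import least_squares
T,S=load('top0'),load('scene0')
q=lambda x,y,ox,oy,tx,ty:((x-tx+.5)/10-.5+ox,(y-ty+.5)/10-.5+oy)
tp=np.array([q(x,y,360,206,400,0) for x,y in[(556,108),(640,118),(630,235),(545,222)]])
sp=np.array([q(x,y,125,213,400,300) for x,y in[(603,455),(515,472),(500,385),(580,362)]])
loc=np.array([[14,10.75],[14,-10.75],[-14,-10.75],[-14,10.75]])/1e3
def rect(p,z=.051):
    c,s=np.cos(p[2]),np.sin(p[2]);return np.c_[loc@np.array([[c,s],[-s,c]])+p[:2],np.full(4,z)]
for nm,use in(('T',1),('S',2),('both',3)):
    r=least_squares(lambda p:np.r_[(proj(T,rect(p))-tp).ravel()*(use&1),(proj(S,rect(p))-sp).ravel()*(use>>1)],[.442,-.371,-.14]);print('relay',nm,r.x,abs(r.fun).max())
# plate robot-side edge: white->wood transitions
def edge(c,x0,x1,y0,y1,up):
    im=c['image'].astype(int);w=(im[...,2]-0.6*im[...,0]);pts=[]
    for u in range(x0,x1):
        col=w[y0(u):y1(u),u]
        d=np.diff(col)*up;k=d.argmax()
        lo,hi=col[max(k-3,0)],col[min(k+4,len(col)-1)];m=(lo+hi)/2
        for i in range(max(k-3,0),min(k+4,len(col)-1)):
            if (col[i]-m)*(col[i+1]-m)<=0: pts.append((u,y0(u)+i+(m-col[i])/(col[i+1]-col[i]+1e-9)));break
    p=np.array(pts);f=np.polyfit(*p.T,1);r=p[:,1]-np.polyval(f,p[:,0]);k=abs(r)<1;f=np.polyfit(*p[k].T,1);return f,k.sum()
ft,n=edge(T,165,280,lambda u:int(186+(u-157)*.14-8),lambda u:int(186+(u-157)*.14+8),-1);print(ft,n)
fs,n=edge(S,242,335,lambda u:int(209-(u-235)*.29-8),lambda u:int(209-(u-235)*.29+8),1);print(fs,n)
for z in(0,.005,.01,.015,.02,.03):
    A=[atz(T,u,np.polyval(ft,u),z) for u in(180,265)];B=[atz(S,u,np.polyval(fs,u),z) for u in(260,320)]
    g=lambda P:((P[1]-P[0])[0]/(P[1]-P[0])[1]);x=lambda P:P[0][0]+g(P)*(-P[0][1])
    print(z,'edge yaw/x@y=0 T',-np.arctan(g(A)),x(A),'S',-np.arctan(g(B)),x(B))
```

```text
relay T [ 0.44209667 -0.37203572 -0.12517457] 0.4622876147924728
relay S [ 0.44251154 -0.36834497 -0.2072157 ] 0.4237989552102306
relay both [ 0.44221171 -0.37017982 -0.16256568] 0.9388012964717518
[  0.16152326 158.30577159] 115
[ -0.32982614 285.28788255] 93
0 edge yaw/x@y=0 T -0.1427137246253918 0.5105880285575644 S -0.14032775899796548 0.5066108867103374
0.005 edge yaw/x@y=0 T -0.14271372462539192 0.5099034228853544 S -0.14032775899796632 0.5097917207825073
0.01 edge yaw/x@y=0 T -0.1427137246253918 0.5092188172131443 S -0.14032775899796585 0.5129725548546776
0.015 edge yaw/x@y=0 T -0.14271372462539195 0.5085342115409343 S -0.1403277589979654 0.5161533889268475
0.02 edge yaw/x@y=0 T -0.14271372462539134 0.5078496058687243 S -0.1403277589979655 0.5193342229990177
0.03 edge yaw/x@y=0 T -0.14271372462539134 0.5064803945243043 S -0.14032775899796585 0.5256958911433579
```

Request:
move_arm(
  commands=[
    {"roll":0.9,"fingers":0},
    {"roll":0.9,"fingers":0},
    {"roll":0.9,"fingers":0},
    {"roll":0.9,"fingers":0},
    {"roll":0.9,"fingers":0},
    {"roll":0.9,"fingers":0},
    {"roll":0.9,"fingers":0},
    {"roll":0.96,"fingers":0},
  ],
  squeeze=5,
)

```text
invalid input at $.commands[0]: expected keys tx, ty, tz, roll, fingers
```

Request:
move_arm(
  commands=[
    {"tx":-0.356,"ty":0.97,"tz":0.14},
    {"tx":-0.356,"ty":0.97,"tz":0.14},
    {"tx":-0.356,"ty":0.97,"tz":0.14},
    {"tx":-0.356,"ty":0.97,"tz":0.14},
    {"tx":-0.356,"ty":0.97,"tz":0.14},
    {"tx":-0.356,"ty":0.97,"tz":0.14},
    {"tx":-0.356,"ty":0.97,"tz":0.14},
    {"tx":-0.356,"ty":0.97,"tz":0.14},
    {"tx":-0.356,"ty":0.97,"tz":0.14},
    {"tx":-0.356,"ty":0.97,"tz":0.14},
    {"tx":-0.356,"ty":0.97,"tz":0.14},
    {"tx":-0.356,"ty":0.97,"tz":0.14},
    {"tx":-0.356,"ty":0.97,"tz":0.14},
    {"tx":-0.356,"ty":0.97,"tz":0.14},
    {"tx":-0.356,"ty":0.97,"tz":0.14},
    {"tx":-0.356,"ty":0.97,"tz":0.14},
    {},
    {},
  ],
)

```text
invalid input at $.commands[0]: expected keys tx, ty, tz, roll, fingers
```

Request:
move_arm(
  commands=[
    {"tx":0,"ty":0,"tz":0,"roll":0.9,"fingers":0},
    {"tx":0,"ty":0,"tz":0,"roll":0.9,"fingers":0},
    {"tx":0,"ty":0,"tz":0,"roll":0.9,"fingers":0},
    {"tx":0,"ty":0,"tz":0,"roll":0.9,"fingers":0},
    {"tx":0,"ty":0,"tz":0,"roll":0.9,"fingers":0},
    {"tx":0,"ty":0,"tz":0,"roll":0.9,"fingers":0},
    {"tx":0,"ty":0,"tz":0,"roll":0.9,"fingers":0},
    {"tx":0,"ty":0,"tz":0,"roll":0.96,"fingers":0},
  ],
  squeeze=5,
)

```text
time: 0.9
tool_pos: [0.2872, -0.6105, 0.251]
ee_rot: [-0.0, 0.072, 0.997, 0.0]
contact_force: [0.6, 0.9, -0.4]
grip_width: 0.499
grip_force: 0.0
```

Request:
move_arm(
  commands=[
    {"tx":-0.356,"ty":0.97,"tz":0.14,"roll":0,"fingers":0},
    {"tx":-0.356,"ty":0.97,"tz":0.14,"roll":0,"fingers":0},
    {"tx":-0.356,"ty":0.97,"tz":0.14,"roll":0,"fingers":0},
    {"tx":-0.356,"ty":0.97,"tz":0.14,"roll":0,"fingers":0},
    {"tx":-0.356,"ty":0.97,"tz":0.14,"roll":0,"fingers":0},
    {"tx":-0.356,"ty":0.97,"tz":0.14,"roll":0,"fingers":0},
    {"tx":-0.356,"ty":0.97,"tz":0.14,"roll":0,"fingers":0},
    {"tx":-0.356,"ty":0.97,"tz":0.14,"roll":0,"fingers":0},
    {"tx":-0.356,"ty":0.97,"tz":0.14,"roll":0,"fingers":0},
    {"tx":-0.356,"ty":0.97,"tz":0.14,"roll":0,"fingers":0},
    {"tx":-0.356,"ty":0.97,"tz":0.14,"roll":0,"fingers":0},
    {"tx":-0.356,"ty":0.97,"tz":0.14,"roll":0,"fingers":0},
    {"tx":-0.356,"ty":0.97,"tz":0.14,"roll":0,"fingers":0},
    {"tx":-0.356,"ty":0.97,"tz":0.14,"roll":0,"fingers":0},
    {"tx":-0.356,"ty":0.97,"tz":0.14,"roll":0,"fingers":0},
    {"tx":-0.356,"ty":0.97,"tz":0.14,"roll":0,"fingers":0},
    {"tx":0,"ty":0,"tz":0,"roll":0,"fingers":0},
    {"tx":0,"ty":0,"tz":0,"roll":0,"fingers":0},
  ],
)

```text
time: 2.7
tool_pos: [0.6, -0.0272, 0.1611]
ee_rot: [-0.001, 0.07, 0.998, -0.0]
contact_force: [-0.1, -0.1, -0.2]
grip_width: 0.501
grip_force: 0.0
```

Request:
move_arm(
  commands=[
    {"tx":0,"ty":0,"tz":0.47,"roll":0,"fingers":0},
    {"tx":0,"ty":0,"tz":0.47,"roll":0,"fingers":0},
    {"tx":0,"ty":0,"tz":0.47,"roll":0,"fingers":0},
    {"tx":0,"ty":0,"tz":0.47,"roll":0,"fingers":0},
    {"tx":0,"ty":0,"tz":0,"roll":0,"fingers":0},
  ],
)

```text
time: 3.2
tool_pos: [0.5979, -0.0295, 0.0845]
ee_rot: [-0.002, 0.071, 0.997, -0.001]
contact_force: [-0.6, -0.2, 0.7]
grip_width: 0.502
grip_force: 0.0
```

Request:
move_arm(
  commands=[
    {"tx":0,"ty":0,"tz":0,"roll":0,"fingers":-1},
    {"tx":0,"ty":0,"tz":0,"roll":0,"fingers":-1},
    {"tx":0,"ty":0,"tz":0,"roll":0,"fingers":-1},
    {"tx":0,"ty":0,"tz":0,"roll":0,"fingers":-1},
    {"tx":0,"ty":0,"tz":0,"roll":0,"fingers":-1},
    {"tx":0,"ty":0,"tz":0,"roll":0,"fingers":-1},
  ],
)

```text
time: 3.8
tool_pos: [0.6006, -0.0276, 0.0872]
ee_rot: [0.001, 0.07, 0.998, 0.0]
contact_force: [-0.2, 4.9, 1.0]
grip_width: 0.303
grip_force: 5.0
```

Run:
```python
from h import *
T,S=cam('top','top1'),cam('scene','scene1')
def t(c,x,y,w,h):
    im=c['image'][y:y+h,x:x+w,::-1]; return cv2.resize(im,(400,300),interpolation=cv2.INTER_CUBIC)
cv2.imwrite('pics/m3.png',np.hstack([t(T,217,130,60,45),t(S,250,190,60,45)]))
print(env.state()['qpos'])
```

```text
[ 2.78560885e-01  3.90898715e-01 -3.55835777e-01 -3.82246969e-04
 -8.23103047e-01 -1.98985993e+00]
```

View pics/m3.png

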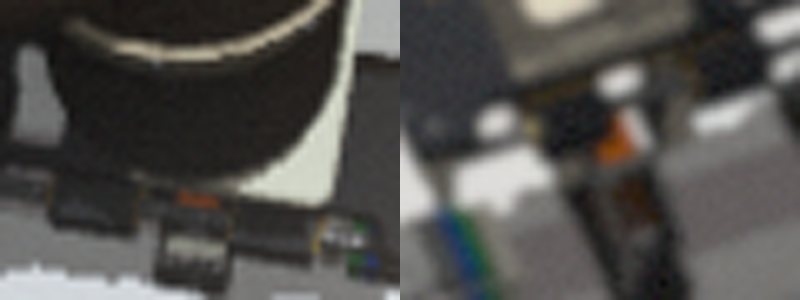

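Request:
move_arm(
  commands=[
    {"tx":0,"ty":-0.05,"tz":0,"roll":0,"fingers":-1},
    {"tx":0,"ty":0,"tz":0,"roll":0,"fingers":-1},
    {"tx":0,"ty":0,"tz":0,"roll":0,"fingers":-1},
  ],
)

```text
time: 4.2
tool_pos: [0.6005, -0.0288, 0.087]
ee_rot: [0.001, 0.07, 0.998, 0.001]
contact_force: [-0.7, 9.1, 1.3]
grip_width: 0.313
grip_force: 5.0
```

Request:
move_arm(
  commands=[
    {"tx":0,"ty":0.1,"tz":0,"roll":0,"fingers":-1},
    {"tx":0,"ty":0,"tz":0,"roll":0,"fingers":-1},
    {"tx":0,"ty":0,"tz":0,"roll":0,"fingers":-1},
    {"tx":0,"ty":0,"tz":0,"roll":0,"fingers":-1},
  ],
)

```text
time: 4.6
tool_pos: [0.6002, -0.0267, 0.0867]
ee_rot: [-0.0, 0.071, 0.998, -0.0]
contact_force: [1.0, -3.6, 1.4]
grip_width: 0.3
grip_force: 5.0
```

Request:
move_arm(
  commands=[
    {"tx":0,"ty":-0.015,"tz":0,"roll":0,"fingers":0},
    {"tx":0,"ty":0,"tz":0,"roll":0,"fingers":0},
    {"tx":0.15,"ty":0,"tz":-0.075,"roll":0,"fingers":0},
    {"tx":0,"ty":0,"tz":0,"roll":0,"fingers":-1},
    {"tx":0,"ty":0,"tz":0,"roll":0,"fingers":-1},
    {"tx":0,"ty":0,"tz":0,"roll":0,"fingers":-1},
    {"tx":0,"ty":0,"tz":0,"roll":0,"fingers":-1},
    {"tx":0,"ty":0,"tz":0,"roll":0,"fingers":-1},
    {"tx":0,"ty":0,"tz":0,"roll":0,"fingers":-1},
  ],
)

```text
time: 5.5
tool_pos: [0.5944, -0.0261, 0.0897]
ee_rot: [-0.0, 0.07, 0.998, -0.0]
contact_force: [-0.8, -1.4, 0.8]
grip_width: 0.183
grip_force: 5.0
```

Run:
```python
from h import *
T,S=cam('top','top2'),cam('scene','scene2')
def t(c,x,y,w,h):
    im=c['image'][y:y+h,x:x+w,::-1]; return cv2.resize(im,(400,300),interpolation=cv2.INTER_CUBIC)
cv2.imwrite('pics/m4.png',np.hstack([t(T,227,140,40,30),t(S,262,200,40,30)]))
s=env.state();print(s['tool_pos'],s['contact_force'],s['grip_width'])
```

```text
[ 0.59441676 -0.02608817  0.08972666] [-0.45393756 -1.81086581  0.65251853] 0.18020002773063995
```

Run:
```python
import numpy as np
a=np.linspace(.42,1.88,17);w=np.linspace(0,1,17)
x=-53*np.cos(a)-6*(1-w);z=53*np.sin(a)+21-2*w
for dx,dz in zip(np.diff(x),np.diff(z)): print('{"tx": %.2f, "ty": 0, "tz": %.2f, "roll": 0, "fingers": -1},'%(-dx/40,-dz/40))
print(x,z)
```

```text
{"tx": -0.06, "ty": 0, "tz": -0.10, "roll": 0, "fingers": -1},
{"tx": -0.07, "ty": 0, "tz": -0.10, "roll": 0, "fingers": -1},
{"tx": -0.08, "ty": 0, "tz": -0.09, "roll": 0, "fingers": -1},
{"tx": -0.09, "ty": 0, "tz": -0.09, "roll": 0, "fingers": -1},
{"tx": -0.10, "ty": 0, "tz": -0.08, "roll": 0, "fingers": -1},
{"tx": -0.11, "ty": 0, "tz": -0.07, "roll": 0, "fingers": -1},
{"tx": -0.11, "ty": 0, "tz": -0.06, "roll": 0, "fingers": -1},
{"tx": -0.12, "ty": 0, "tz": -0.05, "roll": 0, "fingers": -1},
{"tx": -0.12, "ty": 0, "tz": -0.04, "roll": 0, "fingers": -1},
{"tx": -0.13, "ty": 0, "tz": -0.03, "roll": 0, "fingers": -1},
{"tx": -0.13, "ty": 0, "tz": -0.02, "roll": 0, "fingers": -1},
{"tx": -0.13, "ty": 0, "tz": -0.01, "roll": 0, "fingers": -1},
{"tx": -0.13, "ty": 0, "tz": 0.00, "roll": 0, "fingers": -1},
{"tx": -0.13, "ty": 0, "tz": 0.01, "roll": 0, "fingers": -1},
{"tx": -0.13, "ty": 0, "tz": 0.02, "roll": 0, "fingers": -1},
{"tx": -0.13, "ty": 0, "tz": 0.03, "roll": 0, "fingers": -1},
[-54.39371384 -51.84808103 -48.91783584 -45.62423992 -41.99157827
 -38.0469572  -33.82007877 -29.34299363 -24.64983437 -19.77653145
 -14.76051431  -9.64039985  -4.45567115   0.75365106   5.94734141
  11.08530461  16.12790907] [42.61130401 46.80619318 50.78531443 54.51451823 57.9617346  61.09723987
 63.89390408 66.32741668 68.37648883 70.02303056 71.25230123 72.05303225
 72.4175208  72.34169397 71.82514259 70.87112467 69.4865383 ]
```

View pics/m4.png

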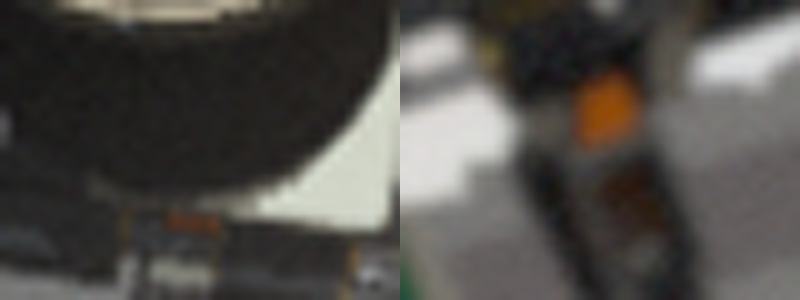

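The orange tab (scene crop 605,110) sits snugly between both fingertips; now swing it.

Request:
move_arm(
  commands=[
    {"tx":-0.06,"ty":0,"tz":-0.1,"roll":0,"fingers":-1},
    {"tx":-0.07,"ty":0,"tz":-0.1,"roll":0,"fingers":-1},
    {"tx":-0.08,"ty":0,"tz":-0.09,"roll":0,"fingers":-1},
    {"tx":-0.09,"ty":0,"tz":-0.09,"roll":0,"fingers":-1},
    {"tx":-0.1,"ty":0,"tz":-0.08,"roll":0,"fingers":-1},
    {"tx":-0.11,"ty":0,"tz":-0.07,"roll":0,"fingers":-1},
    {"tx":-0.11,"ty":0,"tz":-0.06,"roll":0,"fingers":-1},
    {"tx":-0.12,"ty":0,"tz":-0.05,"roll":0,"fingers":-1},
  ],
  squeeze=6,
)

```text
time: 6.4
tool_pos: [0.6245, -0.0303, 0.1159]
ee_rot: [0.0, 0.07, 0.998, -0.0]
contact_force: [-3.7, -2.4, 4.4]
grip_width: 0.18
grip_force: 6.0
```

Request:
move_arm(
  commands=[
    {"tx":-0.12,"ty":0,"tz":-0.04,"roll":0,"fingers":-1},
    {"tx":-0.13,"ty":0,"tz":-0.03,"roll":0,"fingers":-1},
    {"tx":-0.13,"ty":0,"tz":-0.02,"roll":0,"fingers":-1},
    {"tx":-0.13,"ty":0,"tz":-0.01,"roll":0,"fingers":-1},
    {"tx":-0.13,"ty":0,"tz":0.0,"roll":0,"fingers":-1},
    {"tx":-0.13,"ty":0,"tz":0.01,"roll":0,"fingers":-1},
    {"tx":-0.13,"ty":0,"tz":0.02,"roll":0,"fingers":-1},
  ],
)

```text
time: 7.1
tool_pos: [0.6598, -0.0353, 0.1179]
ee_rot: [-0.0, 0.07, 0.998, -0.0]
contact_force: [-1.6, -3.9, 1.6]
grip_width: 0.182
grip_force: 6.0
```

Request:
move_arm(
  commands=[
    {"tx":-0.13,"ty":0,"tz":0.03,"roll":0,"fingers":-1},
    {"tx":0,"ty":0,"tz":0,"roll":0,"fingers":-1},
    {"tx":0,"ty":0,"tz":0,"roll":0,"fingers":-1},
  ],
)

```text
time: 7.4
tool_pos: [0.6646, -0.0359, 0.1165]
ee_rot: [-0.0, 0.07, 0.998, -0.0]
contact_force: [0.3, -4.4, -2.2]
grip_width: 0.181
grip_force: 6.0
```

Run:
```python
from h import *
S=cam('scene','scene3');T=cam('top','top3')
s=env.state();print(s['tool_pos'],s['contact_force'],s['grip_width'])
```

```text
[ 0.66439677 -0.03591555  0.11650018] [-0.92920482 -5.60708642 -2.66491975] 0.1814353707215634
```

Request:
move_arm(
  commands=[
    {"tx":-0.05,"ty":-0.02,"tz":0.01,"roll":0,"fingers":-1},
    {"tx":-0.05,"ty":0,"tz":0.02,"roll":0,"fingers":-1},
    {"tx":0,"ty":0,"tz":0,"roll":0,"fingers":-1},
    {"tx":0,"ty":0,"tz":0,"roll":0,"fingers":-1},
  ],
)

```text
time: 7.9
tool_pos: [0.6669, -0.0365, 0.1155]
ee_rot: [-0.001, 0.07, 0.998, 0.0]
contact_force: [-6.1, 1.0, 2.7]
grip_width: 0.178
grip_force: 6.0
```

Request:
move_arm(
  commands=[
    {"tx":0,"ty":0,"tz":0,"roll":0,"fingers":0},
    {"tx":0,"ty":0,"tz":0,"roll":0,"fingers":0},
    {"tx":0,"ty":0,"tz":-0.4,"roll":0,"fingers":0},
    {"tx":0,"ty":0,"tz":-0.5,"roll":0,"fingers":0},
    {"tx":0,"ty":0,"tz":-0.5,"roll":0,"fingers":0},
    {"tx":0.439,"ty":-0.904,"tz":0,"roll":0,"fingers":0},
    {"tx":0.439,"ty":-0.904,"tz":0,"roll":0,"fingers":0},
    {"tx":0.439,"ty":-0.904,"tz":0,"roll":0,"fingers":0},
    {"tx":0.439,"ty":-0.904,"tz":0,"roll":0,"fingers":0},
    {"tx":0.439,"ty":-0.904,"tz":0,"roll":0,"fingers":0},
    {"tx":0.439,"ty":-0.904,"tz":0,"roll":0,"fingers":0},
    {"tx":0.439,"ty":-0.904,"tz":0,"roll":0,"fingers":0},
    {"tx":0.439,"ty":-0.904,"tz":0,"roll":0,"fingers":0},
    {"tx":0.439,"ty":-0.904,"tz":0,"roll":0,"fingers":0},
    {"tx":0.439,"ty":-0.904,"tz":0,"roll":0,"fingers":0},
    {"tx":0,"ty":0,"tz":0,"roll":0,"fingers":0},
    {"tx":0,"ty":0,"tz":0,"roll":0,"fingers":0},
  ],
)

```text
time: 9.6
tool_pos: [0.4437, -0.3713, 0.172]
ee_rot: [0.001, 0.071, 0.997, -0.0]
contact_force: [0.7, -0.1, 1.2]
grip_width: 0.497
grip_force: 0.0
```

Run:
```python
from h import *
T,S=cam('top','top4'),cam('scene','scene4')
def t(c,x,y,w,h):
    im=c['image'][y:y+h,x:x+w,::-1]; return cv2.resize(im,(400,300),interpolation=cv2.INTER_CUBIC)
cv2.imwrite('pics/m5.png',np.vstack([np.hstack([t(T,228,139,40,30),t(T,340,190,60,45)]),np.hstack([t(S,268,205,40,30),t(S,110,200,60,45)])]))
s=env.state();print(s['tool_pos'],s['contact_force'],s['grip_width'])
```

```text
[ 0.44445106 -0.37020714  0.17194136] [ 0.42736842  0.49994461 -0.39507759] 0.4986338741882568
```

View pics/m5.png

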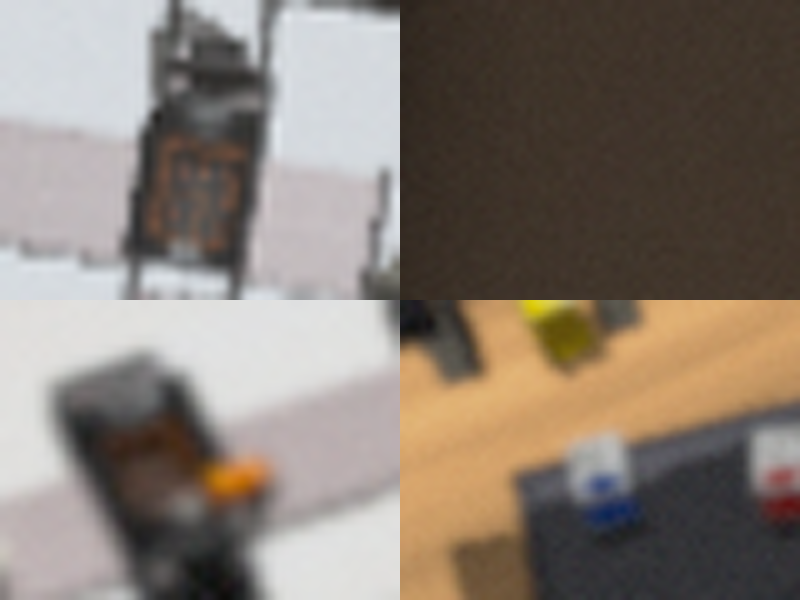

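Run:
```python
from h import *
T,S=load('top4'),load('scene4')
sx=np.array([np.cos(.145),-np.sin(.145),0]);sy=np.array([-sx[1],sx[0],0]);O=np.array([.6154,-.0297,.005])
P=lambda x,y,z:O+(x*sx+y*sy)/1e3+np.array([0,0,z/1e3])
def show(n,pts):
    A=np.array([P(*p) for p in pts])
    t=(proj(T,A)-[228,139]+.5)*10-.5;s=(proj(S,A)-[268,205]+.5)*10-.5+[0,300]
    print(n,'T',t.round().astype(int).tolist(),'S',s.round().astype(int).tolist())
sq=lambda a,b,z:[(a,b,z),(a,-b,z),(-a,-b,z),(-a,b,z)]
show('seat',sq(14.9,11.8,24));show('mouth',sq(18,14.5,39));show('outer base',sq(38,15,0));show('catch',[(16,0,40),(-16,0,40)])
show('tabup',[(33+14.6,0,42+51)]);show('bay c',[(0,0,24)])
im=S['image'].astype(int);w=np.clip(im[...,0]-im[...,2]-80,0,None)[215:230,280:300];v,u=np.nonzero(w);print('orange S',((np.average(u,weights=w[v,u])+280-268+.5)*10,(np.average(v,weights=w[v,u])+215-205+.5)*10+300))
```

```text
seat T [[160, 122], [246, 136], [228, 241], [142, 227]] S [[220, 515], [138, 543], [96, 453], [177, 426]]
mouth T [[151, 94], [258, 111], [236, 241], [128, 223]] S [[236, 492], [134, 527], [83, 418], [183, 384]]
outer base T [[165, 65], [270, 82], [226, 344], [119, 327]] S [[261, 626], [158, 662], [52, 436], [153, 402]]
catch T [[203, 109], [184, 224]] S [[183, 501], [136, 405]]
tabup T [[222, -68]] S [[238, 493]]
bay c T [[194, 181]] S [[158, 484]]
orange S (np.float64(233.66737739872065), np.float64(479.6375266524521))
```

```bash
cat > ov.py <<'E'
from h import *
def tile(c,x,y,w,h,k,O,yaw,groups):
    im=cv2.resize(np.ascontiguousarray(c['image'][y:y+h,x:x+w,::-1]),None,fx=k,fy=k,interpolation=cv2.INTER_CUBIC)
    im=cv2.convertScaleAbs(im,alpha=1.3,beta=15)
    sx=np.array([np.cos(yaw),np.sin(yaw),0]);sy=np.array([-sx[1],sx[0],0])
    for col,pts in groups:
        for a,b,z in pts:
            u,v=(proj(c,O+(a*sx+b*sy)/1e3+[0,0,z/1e3])[0]-[x,y]+.5)*k-.5
            cv2.drawMarker(im,(int(round(u)),int(round(v))),col,cv2.MARKER_CROSS,13,1)
    return im
E
python3 - <<'E'
from ov import *
T,S=load('top4'),load('scene4')
sq=lambda a,b,z:[(a,b,z),(a,-b,z),(-a,-b,z),(-a,b,z)]
g=[((0,0,255),sq(18,14.5,39)),((0,255,0),sq(14.9,11.8,24)),((255,0,255),sq(38,15,0)),((255,255,0),[(16.4,0,40),(-16.4,0,40),(47.6,0,93)])]
O=np.array([.612,-.0292,.003])
cv2.imwrite('pics/m6.png',np.hstack([tile(T,228,134,32,48,12,O,-.145,g),tile(S,264,200,32,48,12,O,-.145,g)]))
E
```

```text
(no output)
```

View pics/m6.png

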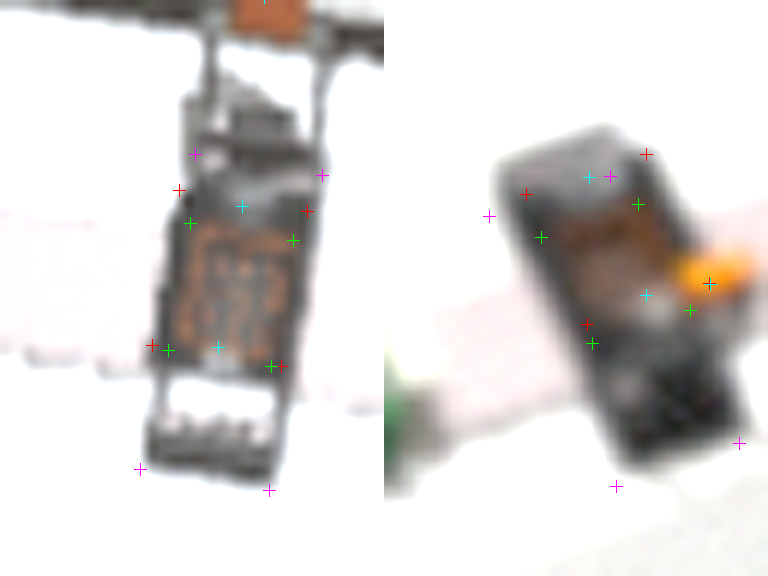

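Request:
move_arm(
  commands=[
    {"tx":0,"ty":0,"tz":0.6,"roll":0,"fingers":0},
    {"tx":0,"ty":0,"tz":0.6,"roll":0,"fingers":0},
    {"tx":0,"ty":0,"tz":0.6,"roll":0,"fingers":0},
    {"tx":0,"ty":0,"tz":0.6,"roll":0,"fingers":0},
    {"tx":0,"ty":0,"tz":0,"roll":0,"fingers":0},
    {"tx":0,"ty":0,"tz":0,"roll":0,"fingers":0},
  ],
)

```text
time: 10.3
tool_pos: [0.4445, -0.37, 0.076]
ee_rot: [-0.0, 0.07, 0.998, -0.0]
contact_force: [-0.1, -0.2, 0.8]
grip_width: 0.497
grip_force: 0.0
```

Request:
move_arm(
  commands=[
    {"tx":0.05,"ty":0,"tz":0.2,"roll":0,"fingers":0},
    {"tx":0,"ty":0,"tz":0.175,"roll":0,"fingers":0},
    {"tx":0,"ty":0,"tz":0,"roll":0,"fingers":0},
    {"tx":0,"ty":0,"tz":0,"roll":0,"fingers":-0.4},
    {"tx":0,"ty":0,"tz":0,"roll":0,"fingers":-0.5},
    {"tx":0,"ty":0,"tz":0,"roll":0,"fingers":-0.6},
    {"tx":0,"ty":0,"tz":0,"roll":0,"fingers":-0.7},
    {"tx":0,"ty":0,"tz":0,"roll":0,"fingers":-1},
    {"tx":0,"ty":0,"tz":0,"roll":0,"fingers":-1},
  ],
  squeeze=5,
)

```text
time: 11.2
tool_pos: [0.4419, -0.3704, 0.061]
ee_rot: [0.0, 0.07, 0.998, -0.0]
contact_force: [-0.5, 0.5, 1.3]
grip_width: 0.245
grip_force: 5.0
```

Request:
move_arm(
  commands=[
    {"tx":0,"ty":0,"tz":0,"roll":0,"fingers":-1},
    {"tx":0,"ty":0,"tz":0,"roll":0,"fingers":-1},
    {"tx":0,"ty":0,"tz":0,"roll":0,"fingers":-1},
  ],
  squeeze=40,
)

```text
time: 11.5
tool_pos: [0.4419, -0.3704, 0.061]
ee_rot: [0.0, 0.07, 0.998, -0.0]
contact_force: [-1.1, 0.3, 4.4]
grip_width: 0.237
grip_force: 40.0
```

Request:
move_arm(
  commands=[
    {"tx":0,"ty":0,"tz":-0.3,"roll":0,"fingers":-1},
    {"tx":0,"ty":0,"tz":-0.55,"roll":0,"fingers":-1},
    {"tx":0,"ty":0,"tz":-0.55,"roll":0,"fingers":-1},
    {"tx":0,"ty":0,"tz":-0.55,"roll":0,"fingers":-1},
    {"tx":0,"ty":0,"tz":-0.55,"roll":0,"fingers":-1},
    {"tx":-0.301,"ty":0.905,"tz":0,"roll":0,"fingers":-1},
    {"tx":-0.301,"ty":0.905,"tz":0,"roll":0,"fingers":-1},
    {"tx":-0.301,"ty":0.905,"tz":0,"roll":0,"fingers":-1},
    {"tx":-0.301,"ty":0.905,"tz":0,"roll":0,"fingers":-1},
    {"tx":-0.301,"ty":0.905,"tz":0,"roll":0,"fingers":-1},
    {"tx":-0.301,"ty":0.905,"tz":0,"roll":0,"fingers":-1},
    {"tx":-0.301,"ty":0.905,"tz":0,"roll":0,"fingers":-1},
    {"tx":-0.301,"ty":0.905,"tz":0,"roll":0,"fingers":-1},
    {"tx":-0.301,"ty":0.905,"tz":0,"roll":0,"fingers":-1},
    {"tx":-0.301,"ty":0.905,"tz":0,"roll":0,"fingers":-1},
    {"tx":0,"ty":0,"tz":0,"roll":0,"fingers":-1},
    {"tx":0,"ty":0,"tz":0,"roll":0,"fingers":-1},
  ],
)

```text
time: 13.2
tool_pos: [0.6117, -0.0279, 0.1608]
ee_rot: [-0.0, 0.07, 0.998, -0.0]
contact_force: [-0.5, -0.1, -0.9]
grip_width: 0.238
grip_force: 40.0
```

Request:
move_arm(
  commands=[
    {"tx":0,"ty":0,"tz":0.5,"roll":0,"fingers":-1},
    {"tx":0,"ty":0,"tz":0.5,"roll":0,"fingers":-1},
    {"tx":0,"ty":0,"tz":0,"roll":0,"fingers":-1},
    {"tx":0,"ty":0,"tz":0,"roll":0,"fingers":-1},
  ],
)

```text
time: 13.6
tool_pos: [0.6115, -0.0297, 0.1212]
ee_rot: [-0.0, 0.071, 0.997, -0.0]
contact_force: [0.1, -0.1, 0.0]
grip_width: 0.243
grip_force: 40.0
```

Run:
```python
from ov import *
T,S=cam('top','top5'),cam('scene','scene5')
s=env.state();p=np.array(s['tool_pos']);print(p,s['contact_force'],s['grip_width'])
# predicted relay points: origin TCP-.053
sq=lambda a,b,z:[(a,b,z),(a,-b,z),(-a,-b,z),(-a,b,z)]
rel=[((0,0,255),sq(14,10.75,43)),((0,255,0),[(8.5,0,43),(14,0,25)]),((255,255,0),sq(14,10.75,7))]
g=[((255,0,255),sq(18,14.5,39)+[(47.6,0,93)])]
O=np.array([.612,-.0289,.003])
A=tile(S,260,180,44,66,9,p-[0,0,.053],-.141,rel)
B=tile(S,260,180,44,66,9,O,-.141,g)
cv2.imwrite('pics/m7.png',np.hstack([A,B]))
```

```text
[ 0.61234155 -0.02922317  0.12208775] [-0.60821674  0.40623054 -0.19506246] 0.23949053876541976
```

View pics/m7.png

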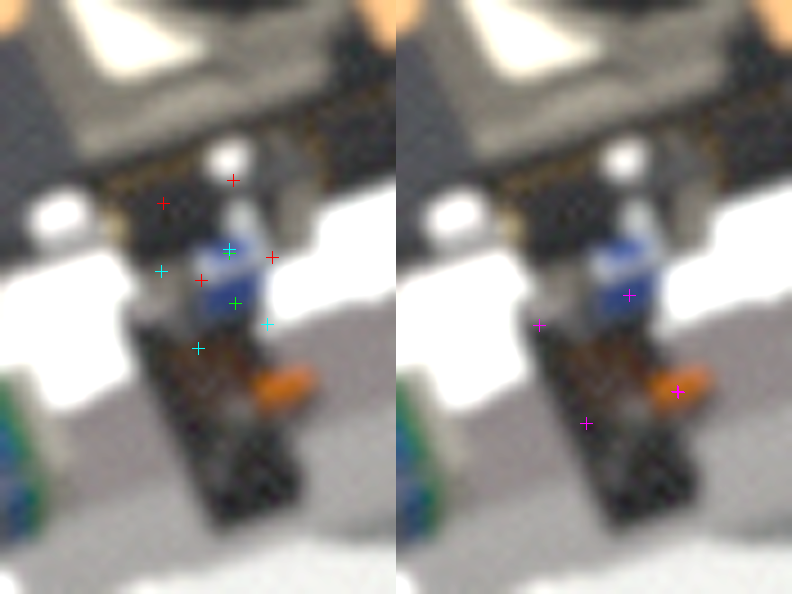

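Request:
move_arm(
  commands=[
    {"tx":0,"ty":0,"tz":0.2,"roll":0,"fingers":-1},
    {"tx":0,"ty":0,"tz":0.2,"roll":0,"fingers":-1},
    {"tx":0,"ty":0,"tz":0.2,"roll":0,"fingers":-1},
    {"tx":0,"ty":0,"tz":0.1,"roll":0,"fingers":-1},
    {"tx":0,"ty":0,"tz":0.05,"roll":0,"fingers":-1},
    {"tx":0,"ty":0,"tz":0,"roll":0,"fingers":-1},
    {"tx":0,"ty":0,"tz":0,"roll":0,"fingers":-1},
  ],
)

```text
time: 14.4
tool_pos: [0.612, -0.0287, 0.0909]
ee_rot: [0.0, 0.07, 0.998, -0.0]
contact_force: [-0.5, -0.5, -0.5]
grip_width: 0.24
grip_force: 40.0
```

Request:
move_arm(
  commands=[
    {"tx":0,"ty":0,"tz":0.05,"roll":0,"fingers":-1},
    {"tx":0,"ty":0,"tz":0,"roll":0,"fingers":-1},
    {"tx":0,"ty":0,"tz":0,"roll":0,"fingers":-1},
  ],
)

```text
time: 14.7
tool_pos: [0.6119, -0.0288, 0.0889]
ee_rot: [0.0, 0.07, 0.998, 0.0]
contact_force: [0.2, -0.2, -1.4]
grip_width: 0.239
grip_force: 40.0
```

Request:
move_arm(
  commands=[
    {"tx":0,"ty":0,"tz":0.05,"roll":0,"fingers":-1},
    {"tx":0,"ty":0,"tz":0,"roll":0,"fingers":-1},
    {"tx":0,"ty":0,"tz":0,"roll":0,"fingers":-1},
  ],
)

```text
time: 15.0
tool_pos: [0.6118, -0.0288, 0.0867]
ee_rot: [-0.0, 0.07, 0.998, -0.0]
contact_force: [-0.1, -0.9, -1.1]
grip_width: 0.242
grip_force: 40.0
```

Request:
move_arm(
  commands=[
    {"tx":0,"ty":0,"tz":0.05,"roll":0,"fingers":-1},
    {"tx":0,"ty":0,"tz":0,"roll":0,"fingers":-1},
    {"tx":0,"ty":0,"tz":0,"roll":0,"fingers":-1},
  ],
)

```text
time: 15.3
tool_pos: [0.6118, -0.0288, 0.0846]
ee_rot: [-0.0, 0.07, 0.998, -0.0]
contact_force: [0.2, -0.0, -0.7]
grip_width: 0.239
grip_force: 40.0
```

Request:
move_arm(
  commands=[
    {"tx":0,"ty":0,"tz":0.05,"roll":0,"fingers":-1},
    {"tx":0,"ty":0,"tz":0,"roll":0,"fingers":-1},
    {"tx":0,"ty":0,"tz":0,"roll":0,"fingers":-1},
  ],
  squeeze=55,
)

```text
time: 15.6
tool_pos: [0.6118, -0.0288, 0.0827]
ee_rot: [-0.0, 0.07, 0.998, -0.0]
contact_force: [-0.2, -0.3, -0.9]
grip_width: 0.237
grip_force: 55.0
```

Request:
move_arm(
  commands=[
    {"tx":0,"ty":0,"tz":0.05,"roll":0,"fingers":-1},
    {"tx":0,"ty":0,"tz":0,"roll":0,"fingers":-1},
    {"tx":0,"ty":0,"tz":0,"roll":0,"fingers":-1},
  ],
)

```text
time: 15.9
tool_pos: [0.6119, -0.0288, 0.0808]
ee_rot: [0.0, 0.07, 0.998, 0.0]
contact_force: [-0.4, -0.5, 0.5]
grip_width: 0.242
grip_force: 55.0
```

Request:
move_arm(
  commands=[
    {"tx":0,"ty":0,"tz":0.05,"roll":0,"fingers":-1},
    {"tx":0,"ty":0,"tz":0,"roll":0,"fingers":-1},
    {"tx":0,"ty":0,"tz":0,"roll":0,"fingers":-1},
  ],
)

```text
time: 16.2
tool_pos: [0.6121, -0.0288, 0.0793]
ee_rot: [0.0, 0.07, 0.998, 0.0]
contact_force: [-0.6, 0.1, 4.8]
grip_width: 0.237
grip_force: 55.0
```

Request:
move_arm(
  commands=[
    {"tx":0,"ty":0,"tz":0.05,"roll":0,"fingers":-1},
    {"tx":0,"ty":0,"tz":0,"roll":0,"fingers":-1},
    {"tx":0,"ty":0,"tz":0,"roll":0,"fingers":-1},
  ],
)

```text
time: 16.5
tool_pos: [0.6117, -0.0287, 0.0762]
ee_rot: [-0.0, 0.071, 0.998, 0.0]
contact_force: [0.8, 0.3, -2.8]
grip_width: 0.243
grip_force: 55.0
```

Request:
move_arm(
  commands=[
    {"tx":0,"ty":0,"tz":0.05,"roll":0,"fingers":-1},
    {"tx":0,"ty":0,"tz":0,"roll":0,"fingers":-1},
    {"tx":0,"ty":0,"tz":0,"roll":0,"fingers":-1},
  ],
)

```text
time: 16.8
tool_pos: [0.6115, -0.0288, 0.0744]
ee_rot: [-0.0, 0.07, 0.998, -0.0]
contact_force: [-0.2, -0.3, -2.6]
grip_width: 0.243
grip_force: 55.0
```

Request:
move_arm(
  commands=[
    {"tx":0,"ty":0,"tz":0.05,"roll":0,"fingers":-1},
    {"tx":0,"ty":0,"tz":0,"roll":0,"fingers":-1},
    {"tx":0,"ty":0,"tz":0,"roll":0,"fingers":-1},
  ],
)

```text
time: 17.1
tool_pos: [0.6118, -0.0288, 0.074]
ee_rot: [0.0, 0.07, 0.998, -0.0]
contact_force: [-3.3, 1.5, 9.9]
grip_width: 0.236
grip_force: 55.0
```

Request:
move_arm(
  commands=[
    {"tx":0,"ty":0,"tz":0.05,"roll":0,"fingers":-1},
    {"tx":0,"ty":0,"tz":0,"roll":0,"fingers":-1},
    {"tx":0,"ty":0,"tz":0,"roll":0,"fingers":-1},
  ],
)

```text
time: 17.4
tool_pos: [0.6119, -0.0288, 0.0739]
ee_rot: [0.001, 0.07, 0.998, -0.0]
contact_force: [-10.2, 2.4, 24.0]
grip_width: 0.244
grip_force: 55.0
```

Request:
move_arm(
  commands=[
    {"tx":0,"ty":0,"tz":0.02,"roll":0,"fingers":-1},
    {"tx":0,"ty":0,"tz":0,"roll":0,"fingers":-1},
    {"tx":0,"ty":0,"tz":0,"roll":0,"fingers":-1},
  ],
)

```text
time: 17.7
tool_pos: [0.612, -0.0288, 0.0738]
ee_rot: [0.001, 0.07, 0.998, -0.0]
contact_force: [-12.2, 3.6, 30.6]
grip_width: 0.238
grip_force: 55.0
```

Run:
```python
from ov import *
S=cam('scene','scene6')
for i in range(3):
    s=env.state();p=np.array(s['tool_pos']);print(p,s['contact_force'],s['torque'],s['grip_width'],s['grip_force']);cam('scene')
sq=lambda a,b,z:[(a,b,z),(a,-b,z),(-a,-b,z),(-a,b,z)]
O=np.array([.612,-.0289,.003])
g=[((0,0,255),sq(14,10.75,60)),((0,255,0),[(8.5,0,60)]),((255,0,255),[(47.6,0,93)])]
cv2.imwrite('pics/m8.png',np.hstack([tile(S,260,180,44,66,9,O,-.141,[]),tile(S,260,180,44,66,9,O,-.141,g)]))
```

```text
[ 0.611967   -0.0288372   0.07382619] [-12.01007904   2.3888811   30.66126843] [ 1.02107403  4.67604003 -0.04004904] 0.23769791426503986 55.01568675041199
[ 0.61197527 -0.02882182  0.07380035] [-12.51895851   1.85384459  30.61663265] [ 0.95407035  4.56781357 -0.04586051] 0.23819002435890305 55.01584231853485
[ 0.61191666 -0.02882765  0.07376495] [-12.07444119   1.90798387  29.52353202] [ 9.56182708e-01  4.67218060e+00 -3.42016102e-03] 0.23947831121583282 55.01580476760864
```

View pics/m8.png

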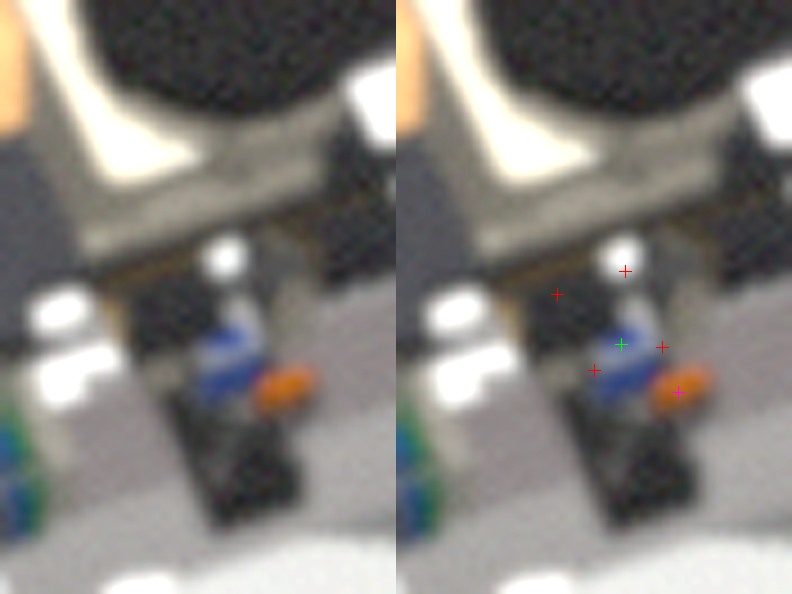

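Request:
move_arm(
  commands=[
    {"tx":0.03,"ty":0,"tz":0,"roll":0,"fingers":-1},
    {"tx":0,"ty":0,"tz":0,"roll":0,"fingers":-1},
    {"tx":0,"ty":0,"tz":0,"roll":0,"fingers":-1},
    {"tx":0,"ty":0,"tz":0,"roll":0,"fingers":-1},
  ],
)

```text
time: 18.3
tool_pos: [0.6118, -0.0288, 0.0738]
ee_rot: [0.002, 0.07, 0.998, -0.0]
contact_force: [-8.4, 0.6, 26.7]
grip_width: 0.238
grip_force: 55.0
```

```bash
python3 -c "
from workcell import env
print(env.job_done())"
```

```text
the job is handed in; nothing more can be done
None
```

The blue-button relay is in the empty socket, blue end towards the hinge. The push force rose at the catches, dropped suddenly, then met a firm stop that did not give under 30 N. The lever is up at its stop, and I handed the job in at about 18 s with the arm still pressing down at about 27 N. I have no verdict from the judge.

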